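# Slide the drip tray under the plant bridge

## Task

Push the mint-green drip tray along the table top, without picking it up or tipping it, in under the low white bridge that carries two potted water plants, until it lies straight and centred there, sticking out equally far at both ends of the passage. Leave the plants on the bridge and the other things on the table standing where they are.

Things in the scene. Friction and masses are not known exactly. Their poses are not given: they have to be found in the camera images.
- drip_tray: Loose open mint-green plastic tray, 170 long (its x) x 90 wide (y) x 18 high (mm), walls 5, 0.17 to 0.38 kg; slides with ordinary friction. Origin: centre of its underside, z up. Starts outside on the bridge's -x side, +x end towards it, centre 180 to 210 from the bridge's origin, up to 20 off the passage's centreline, turned up to 0.3 rad.
- bridge: Fixed low bridge: white deck 90 (x) x 150 (y), underside 23 and top 33 mm above the table, on two aluminium side rails 90 long, 22 wide; passage 106 wide between them, open at both ends, no stop. Origin: table height, under the deck's centre. x: along the passage, the way the tray goes (world +y within 0.3 rad); y across. Centred, the tray sticks out 40 at each end.
- pot_black: Loose black net pot with a green plant on the bridge's deck, 50 across and 50 high, leaves to about 135 above its foot, 0.09 kg; 38 from the bridge's centre across the passage, on one side or the other, changing places with the blue one. Origin: centre of its foot.
- pot_blue: The same in blue, leaves to about 120, on the deck's other half. Origin: centre of its foot.
- bottle: Loose green plastic bottle, 56 across, 150 high, standing on the table to the left of the bridge, nearer the robot. Origin: centre of its foot.
- jar: Loose amber glass jar, 60 across, 75 high, standing on the table at the right, near the robot. Origin: centre of its foot.
- tag_cup: Loose white plastic cup, 70 across, 80 high, standing on the table at the right, beyond the jar. Origin: centre of its foot.
- pot_spare: Loose black net pot with a small plant, 50 across, pot 50 high, leaves to about 110, standing on the table at the left, beyond the bottle. Origin: centre of its foot.
Not all that is in view belongs to the job. What is shaped like the jar but purple or yellow is not meant.

How it is judged:
By the outcome, as a careful person would: the job done as asked, in the order asked, and still so for the second after the job is handed in, with the robot touching nothing.
It also fails if it takes over 58 s, if anything falls off the work surface, if the arm or the gripper's body presses on something with over 40 N, if the wrist force passes 120 N, or if a joint passes its speed limit or range.

## Robot

A 6-joint arm with a two-finger parallel gripper is mounted at the origin on the work surface. World frame = base frame: x ahead of the robot, y to its left, z up, the work surface at z = 0. Lengths are in m, angles in rad, forces in N, time in s.
With the tool pointing down it reaches from about 0.4 to 0.825 m from the base axis. Payload 7 kg.
Tool frame: the origin (TCP) lies between the finger pads; the fingertips stand 22 mm ahead of it and the grasp point (between the pads) lies 3 mm ahead of it (manip.tip_extent is the z of the fingertips in the tool frame, in m); z points along the fingers, y is the line along which they close (so a half turn about z gives the same grasp; the last joint's range is limited). The gripper opens to 85 mm and grips with 20 to 120 N. Pads are 22 mm wide; open, the fingers measure 114 mm over their backs; the gripper's body (76 mm by 85 mm) begins 54 mm behind the grasp point. The pads swing forward as they close: fully open they stand 13 mm farther back than shut.
Start: joints at [-0.817, 0.359, 0.012, 0, -1.224, -0.288], TCP at [0.303, -0.603, 0.253] pointing down, gripper open.
Joint ranges: [-3.07, 3.07], [-1.43, 2.12], [-1.02, 1.25], [-3.03, 1.67], [-3.05, -0], [-3.03, 3.03]. Speed limits (rad/s): [2.39, 2.39, 3.01, 3.14, 3.14, 3.14].

## Interface

Orientations are given as a unit quaternion [w, x, y, z].
In Python, from rig import monitor, eyes, manip gives the robot as it stands.
- The arm moves only by the tool arm_command, never from a script. Its argument "targets" is a list of rows, each an object with "rotation": the turn, a rotation vector about the tool's x, y, z in rad, a list of three; "xyz": the shift along the tool's x, y, z in mm, a list of three; "hand": the closure in counts, from 0 (fully open) to 255 (shut). In form: [{"rotation": [ax, ay, az], "xyz": [dx, dy, dz], "hand": hand}, ...]. A call has 1 to 5 rows; each row is the pose to reach, as a shift and turn from the pose commanded when the call began, along the tool's axes at that moment; what a row does not reach only later rows make up. A row lasts 1/10 s, in which the tool goes at most 50 mm and 8.59 degrees, less where a joint would pass 70% of its speed; a pose out of reach is approached as far as the arm can. A call with a gripper value outside its range is refused whole. The fingers move at their own pace and stop on an object; "newtons" is the grip in N (left out, the last holds). Time passes only in rows, so rows that repeat a pose let the fingers close. It gives the time, the measured TCP pose, the force, the opening and the grip force at its end, in the units of the state.
- monitor.get_obs(): the state, without advancing time (a new reading comes with each control period).
- eyes.read_camera(name): name is "scene" or "side" or "wrist"; returns (picture, depth): 480x640x3 uint8, blue, green, red; 480x640 float32, m along the optical axis (not along the pixel's ray), 0 where there is no reading.
- eyes.camera_model(name): a dict with "camera_matrix" (3x3 intrinsics, pixels), "eye" and "orientation" of the camera in the world. Camera axes: x right, y down, z forward; pixel columns grow to the right and rows downward; lengths in m; the calibration is good to about 2 mm. A picture is of the moment at which its call begins: read the wrist's pose just before it. camera_model takes no time and is no camera call; for the wrist camera it gives the pose at the moment of the call.
- manip.hand_in(): hands the job in; it is judged then, once.
Trained networks look in the newest picture that a camera, given by its name, has taken for a name from the list of things; names that differ only in an ending like _2 or _b are one class to them, and where a whole thing is asked for, a point or a joint stands for the part that bears it (a point fixed in the world has none). Each returns a list of dicts, best first, with "p" (0 to 1); they miss things now and then, are a little off and sometimes report something else, mostly with a low value. They report only what shows in the picture. A call takes as long as a camera call. They do not tell look-alikes from the thing itself.
- eyes.find_in(camera, thing): "extent" ([centre column, centre row, width, height] in pixels, round what is visible of it).
- eyes.regions_of(camera, thing): "pixels" (480x640 bool, what is visible of it) and "extent" ([centre column, centre row, width, height] in pixels, round what is visible of it).
The state is a dict: "time_s": time; "qpos": joint angles; "dq": joint speeds; "tau": joint torques, N m; "tcp_pos": TCP position; "eef_rot": TCP orientation; "contact_force": force on the tool from outside, world axes, zero at the start; "torque": the same for the moment, N m; "width": opening from 0.0 (shut) to 1.0 (fully open); "finger_force": force on a finger pad.
Only numpy, scipy, OpenCV 4.12 (cv2) and the standard library are available. Lean on these libraries where they do the work, as an engineer would, in place of code of your own. Each camera call takes 0.05 s, during which the arm holds its last target. There are 200 camera calls.

## Working session

There is one attempt and no reset: what is moved stays moved. The work goes in short steps, Python scripts to look and compute and a tool call to move; the robot and the scene stay as the last step left them, time stands still between calls to the robot, and variables do not carry over. Pictures are saved under pics/ and viewed, at most 10 in all, crops included, and the job is handed in when it is done.

Besides the shell and the picture viewer there is one more tool, called after ">>>" as a command line: name --argument value ..., lists and objects as JSON in quotes. arm_command: Moves the arm, as the interface text tells. Its arguments: {"type":"object","properties":{"targets":{"type":"array","items":{"type":"object","properties":{"rotation":{"type":"array","items":{"type":"number"}},"xyz":{"type":"array","items":{"type":"number"}},"hand":{"type":"number"}}}},"newtons":{"type":"number"}},"required":["targets"]}

```bash
mkdir -p pics
cat > h.py <<'E'
import numpy as np, cv2
from rig import monitor, eyes, manip
from scipy.spatial.transform import Rotation as R
def rot(q): return R.from_quat([q[1],q[2],q[3],q[0]]).as_matrix()
def cam(n):
    m=eyes.camera_model(n); o=np.array(m["orientation"],float)
    return np.array(m["camera_matrix"]),np.array(m["eye"]),(o if o.shape==(3,3) else rot(o))
def cloud(n,depth):
    K,e,M=cam(n); v,u=np.mgrid[:480,:640]
    p=np.stack([(u-K[0,2])/K[0,0]*depth,(v-K[1,2])/K[1,1]*depth,depth],-1)
    return p@M.T+e
E
python3 - <<'E'
from h import *
for n in ["scene","side"]:
    im,d=eyes.read_camera(n); cv2.imwrite(f"pics/{n}0.png",im); W=cloud(n,d)
    np.savez(f"/tmp/{n}0.npz",im=im,W=W,d=d)
    print(n,cam(n)[1])
    for t in ["drip_tray","bridge","pot_black","pot_blue","bottle","jar","tag_cup"]:
        for r in eyes.regions_of(n,t)[:2]:
            P=W[r["pixels"]&(d>0)]
            print(t,round(r["p"],2),np.round(r["extent"]),np.round(np.median(P,0),3) if len(P) else None, np.round(np.percentile(P,[2,98],axis=0),3).tolist() if len(P) else None)
o=monitor.get_obs(); print(o["time_s"],o["tcp_pos"],o["eef_rot"],manip.tip_extent)
print(rot(o["eef_rot"]).round(3))
E
```

```text
scene [1.15502579 0.24098285 1.06689945]
drip_tray 0.66 [257. 285.  70.  37.] [ 0.654 -0.101  0.005] [[0.609, -0.183, 0.0], [0.702, -0.019, 0.019]]
bridge 0.95 [333. 285.  35.  60.] [0.624 0.103 0.032] [[0.522, 0.042, 0.005], [0.67, 0.15, 0.037]]
pot_black 0.66 [336. 254.  20.  32.] [0.553 0.089 0.102] [[0.456, 0.052, -0.002], [0.577, 0.112, 0.155]]
pot_blue 0.85 [333. 280.  16.  38.] [0.629 0.105 0.084] [[0.575, 0.083, 0.033], [0.646, 0.126, 0.143]]
bottle 0.83 [452. 255.  25.  43.] [0.445 0.374 0.088] [[0.418, 0.35, 0.005], [0.457, 0.401, 0.15]]
jar 0.91 [216. 187.  22.  31.] [ 0.413 -0.334  0.054] [[0.379, -0.366, 0.007], [0.429, -0.315, 0.077]]
jar 0.83 [218. 158.  22.  24.] [ 0.306 -0.385  0.05 ] [[0.268, -0.442, -0.001], [0.322, -0.365, 0.077]]
tag_cup 0.86 [175. 250.  28.  38.] [ 0.646 -0.343  0.051] [[0.599, -0.379, 0.0], [0.68, -0.307, 0.081]]
side [-0.19827302  0.73099674  0.82754953]
drip_tray 0.74 [319. 213.  69.  50.] [ 0.644 -0.111  0.004] [[0.598, -0.186, -0.003], [0.708, -0.016, 0.018]]
drip_tray 0.22 [286. 233.  28.  62.] [0.542 0.094 0.084] [[0.525, 0.062, 0.033], [
[... 228 characters left out ...]

pot_blue 0.74 [258. 224.  22.  53.] [0.615 0.11  0.082] [[0.597, 0.084, 0.033], [0.641, 0.129, 0.14]]
bottle 0.84 [207. 343.  36.  75.] [0.409 0.387 0.082] [[0.396, 0.357, 0.006], [0.434, 0.406, 0.149]]
jar 0.8 [416. 197.  27.  38.] [ 0.493 -0.288  0.044] [[0.474, -0.351, -0.003], [0.532, -0.274, 0.075]]
jar 0.67 [434. 225.  28.  39.] [ 0.389 -0.221  0.046] [[0.368, -0.264, 0.0], [0.423, -0.208, 0.076]]
tag_cup 0.94 [383. 167.  31.  38.] [ 0.635 -0.327  0.052] [[0.61, -0.457, -0.002], [0.71, -0.306, 0.079]]
0.8 [ 0.30313283 -0.60307707  0.25333737] [ 1.62330342e-06 -2.30804005e-01  9.73000263e-01 -1.63148738e-05] 0.022
[[-0.893 -0.449  0.   ]
 [-0.449  0.893 -0.   ]
 [ 0.    -0.    -1.   ]]
```

Run:
```python
from h import *
for n in ["scene","side"]:
    z=np.load(f"/tmp/{n}0.npz"); im,W=z["im"],z["W"]; hsv=cv2.cvtColor(im,cv2.COLOR_BGR2HSV)
    u,v=dict(scene=(257,285),side=(319,213))[n]; print(n,"tray hsv",hsv[v,u], "z",W[v,u])
    box=lambda a,b:(W[...,0]>a[0])&(W[...,0]<b[0])&(W[...,1]>a[1])&(W[...,1]<b[1])
    m=box((.55,-.24),(.76,.02))&(hsv[...,1]>40)&(abs(hsv[...,0].astype(int)-int(hsv[v,u,0]))<12)
    P=W[m]; print("tray",len(P),cv2.minAreaRect(P[:,:2].astype(np.float32)*1000))
    Q=P[P[:,2]>.012]; print(" rim",len(Q),cv2.minAreaRect(Q[:,:2].astype(np.float32)*1000))
    m=box((.45,.0),(.74,.22))&(abs(W[...,2]-.033)<.005)
    Q=W[m]; print("deck",len(Q),cv2.minAreaRect(Q[:,:2].astype(np.float32)*1000))
a=cv2.imread("pics/scene0.png")[150:370,140:500]; cv2.imwrite("pics/a.png",cv2.resize(a,None,fx=2.2,fy=2.2,interpolation=3))
```

```text
scene tray hsv [ 47  46 234] z [ 0.65639897 -0.10122631  0.00506434]
tray 1965 ((650.3070678710938, -100.21050262451172), (101.81098937988281, 167.7616424560547), 4.108712196350098)
 rim 364 ((654.0368041992188, -99.96463775634766), (94.49324035644531, 166.80838012695312), 4.251595973968506)
deck 1020 ((589.455078125, 94.28584289550781), (153.34967041015625, 89.91600036621094), 14.78808307647705)
side tray hsv [ 56  34 237] z [ 0.6417817  -0.10251679  0.00489371]
tray 981 ((656.5892333984375, -103.83186340332031), (109.894775390625, 185.04139709472656), 5.052177429199219)
 rim 290 ((648.2111206054688, -101.16265869140625), (94.25177764892578, 174.76620483398438), 4.233409404754639)
deck 1132 ((584.93896484375, 95.74891662597656), (153.16969299316406, 95.44087219238281), 15.766523361206055)
```

View pics/a.png

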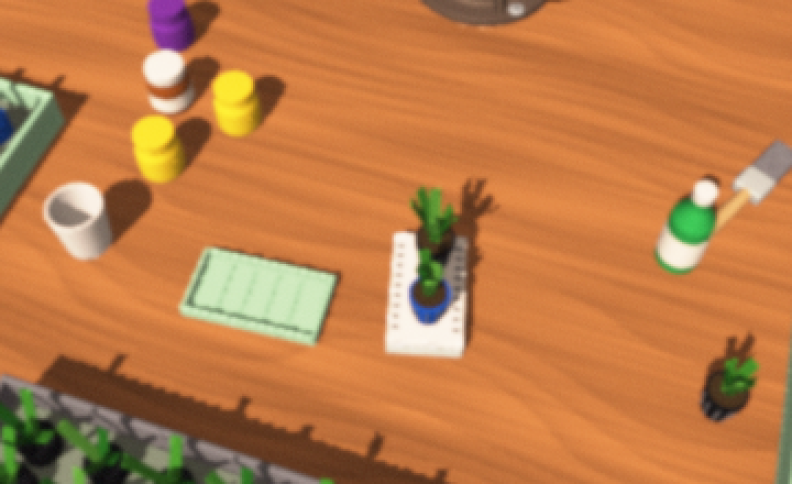

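The picture shows the tray (crop ~260,295) pointing at the bridge (~428,295). The black pot is on the near half and the blue pot on the far half. The cup is at ~(80,220), well behind the tray.

In the bridge frame the tray is about 205 mm back, about 11 mm to the right and turned about -11°. I'll go behind its rear end with the fingers about 50 mm apart.

>>> arm_command --targets '[{"xyz": [-492, 186, 80], "rotation": [0, 0, -1.178], "hand": 105}, {"xyz": [-492, 186, 80], "rotation": [0, 0, -1.178], "hand": 105}, {"xyz": [-492, 186, 80], "rotation": [0, 0, -1.178], "hand": 105}, {"xyz": [-492, 186, 80], "rotation": [0, 0, -1.178], "hand": 105}, {"xyz": [-492, 186, 80], "rotation": [0, 0, -1.178], "hand": 105}]'

```text
time_s: 1.3
tcp_pos: [0.4715, -0.4197, 0.2157]
eef_rot: [0.0, -0.574, 0.819, -0.0]
contact_force: [0.3, -1.0, -0.5]
width: 0.587
finger_force: 0.0
```

```bash
cat >> h.py <<'E'
O=np.array([.587,.095]); PSI=np.deg2rad(105.2)   # bridge origin, passage heading
def delta(xyz,yaw):  # goal TCP (m), yaw of tool x (deg) -> tool shift mm, rotvec
    o=monitor.get_obs(); M=rot(o["eef_rot"])
    c,s=np.cos(np.deg2rad(yaw)),np.sin(np.deg2rad(yaw))
    G=np.array([[c,s,0],[s,-c,0],[0,0,-1]])
    print("t",o["time_s"],"tcp",np.round(o["tcp_pos"],4),"yaw",np.rad2deg(np.arctan2(M[1,0],M[0,0]))%360,"w",o["width"],"F",np.round(o["contact_force"],1),"tip",manip.tip_extent)
    print("shift",np.round(M.T@(np.array(xyz)-o["tcp_pos"])*1000,1),"rot",np.round(R.from_matrix(M.T@G).as_rotvec(),3))
E
python3 - <<'E'
from h import *
delta([.6594,-.2152,.12],274.2)
o=monitor.get_obs(); K,e,M=cam("wrist"); T=rot(o["eef_rot"])
print("wrist cam in tool",T.T@(e-o["tcp_pos"]),"axis",T.T@M[:,2], o["qpos"])
E
```

```text
t 1.3 tcp [ 0.4715 -0.4197  0.2157] yaw 250.00757038097015 w 0.5874380905383718 F [ 0.3 -1.  -0.5] tip 0.022
shift [-256.4 -106.6   95.8] rot [-0.001 -0.    -0.422]
wrist cam in tool [ 0.068211   -0.00031238 -0.11989232] axis [-2.71981291e-01 -6.27621543e-04  9.62302335e-01] [-4.18464188e-01  3.12520714e-01 -1.43703786e-01  1.35181202e-04
 -1.11399962e+00  6.94709204e-02]
```

>>> arm_command --targets '[{"xyz": [-256, -107, 80], "rotation": [0, 0, -0.422], "hand": 105}, {"xyz": [-256, -107, 80], "rotation": [0, 0, -0.422], "hand": 105}, {"xyz": [-256, -107, 80], "rotation": [0, 0, -0.422], "hand": 105}, {"xyz": [-256, -107, 80], "rotation": [0, 0, -0.422], "hand": 105}, {"xyz": [-256, -107, 80], "rotation": [0, 0, -0.422], "hand": 105}]'

```text
time_s: 1.8
tcp_pos: [0.6356, -0.2439, 0.1462]
eef_rot: [-0.0, 0.731, -0.683, 0.0]
contact_force: [1.8, -0.9, 1.1]
width: 0.587
finger_force: 0.0
```

>>> arm_command --targets '[{"xyz": [0, 0, 0], "rotation": [0, 0, 0], "hand": 105}, {"xyz": [0, 0, 0], "rotation": [0, 0, 0], "hand": 105}, {"xyz": [0, 0, 0], "rotation": [0, 0, 0], "hand": 105}]'

```text
time_s: 2.1
tcp_pos: [0.6341, -0.2459, 0.1466]
eef_rot: [0.0, 0.73, -0.683, 0.0]
contact_force: [-0.3, -0.1, 0.7]
width: 0.59
finger_force: 0.0
```

```bash
cat >> h.py <<'E'
def rect(W,m):
    return cv2.minAreaRect(W[m][:,:2].astype(np.float32)*1000)
def look(tag):
    im,d=eyes.read_camera("wrist"); W=cloud("wrist",d); hsv=cv2.cvtColor(im,cv2.COLOR_BGR2HSV)
    cv2.imwrite(f"pics/{tag}.png",im); np.savez(f"/tmp/{tag}.npz",im=im,W=W,d=d)
    for t in ["drip_tray","bridge"]:
        for r in eyes.regions_of("wrist",t)[:1]:
            h=(.018 if t=="drip_tray" else .033)
            m=r["pixels"]&(d>0)&(abs(W[...,2]-h)<.005)
            if m.sum()>20: print(t,round(r["p"],2),np.round(r["extent"]),m.sum(),rect(W,m))
E
python3 - <<'E'
from h import *
delta([.6594,-.2152,.03],274.2)
look("w1")
E
```

```text
t 2.1 tcp [ 0.6341 -0.2459  0.1466] yaw 273.83157461602883 w 0.5902763588369194 F [-0.3 -0.1  0.7] tip 0.022
shift [-29.  -27.3 116.6] rot [ 0.    -0.    -0.006]
drip_tray 0.62 [292. 374. 117. 126.] 1670 ((641.6333618164062, -144.900634765625), (62.224544525146484, 87.11216735839844), 4.448694705963135)
```

View pics/w1.png

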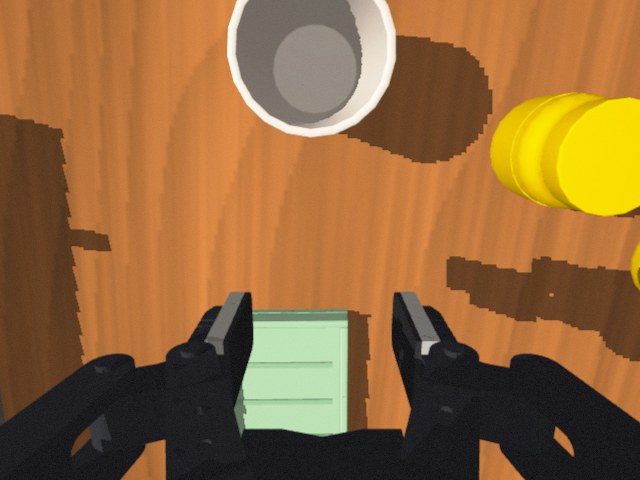

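The wrist view shows the tray's rear wall at rows 310–320, with its right end at column 348. The fingers are at columns ~235 and ~415 and sit too far right, towards -x. I'll measure the wall and then shift.

Run:
```python
from h import *
z=np.load("/tmp/w1.npz"); W=z["W"]; im=z["im"]
for p in [(260,312),(300,312),(345,312),(348,320),(348,380),(348,430)]: print(p,im[p[1],p[0]],W[p[1],p[0]].round(4))
g=(im[...,1].astype(int)-im[...,2]>15)&(im[...,1]>90)&(W[...,2]>.013)&(W[...,2]<.024)
g[:290]=0
P=W[g]; print(g.sum(),cv2.minAreaRect(P[:,:2].astype(np.float32)*1000)); print(cv2.boxPoints(cv2.minAreaRect(P[:,:2].astype(np.float32)*1000)))
```

```text
(260, 312) [133 169 137] [ 0.6726 -0.1855  0.0051]
(300, 312) [142 184 147] [ 0.6389 -0.3145  0.2669]
(345, 312) [125 158 128] [ 0.6155 -0.1897  0.0058]
(348, 320) [ 61  84 100] [ 0.6139 -0.1886  0.0152]
(348, 380) [ 49  76 101] [ 0.6083 -0.1327 -0.0014]
(348, 430) [33 61 98] [ 6.049e-01 -9.050e-02 -3.000e-04]
1570 ((641.9501342773438, -144.87417602539062), (61.54545593261719, 87.13597106933594), 4.478105545043945)
[[ 607.8696   -103.84187 ]
 [ 614.6731   -190.71184 ]
 [ 676.03064  -185.90648 ]
 [ 669.2272    -99.036514]]
```

>>> arm_command --targets '[{"xyz": [-27, -28, 30], "rotation": [0, 0, -0.01], "hand": 105}, {"xyz": [-27, -28, 75], "rotation": [0, 0, -0.01], "hand": 105}, {"xyz": [-27, -28, 110], "rotation": [0, 0, -0.01], "hand": 105}, {"xyz": [-27, -28, 120], "rotation": [0, 0, -0.01], "hand": 105}, {"xyz": [-27, -28, 120], "rotation": [0, 0, -0.01], "hand": 105}]'

```text
time_s: 2.75
tcp_pos: [0.6594, -0.2175, 0.0254]
eef_rot: [0.001, 0.733, -0.68, -0.001]
contact_force: [-0.7, 0.2, -0.4]
width: 0.586
finger_force: 0.0
```

Run:
```python
from h import *
delta([.6608,-.217,.027],274.4)
look("w2")
for n in ["scene"]:
    im,d=eyes.read_camera(n); W=cloud(n,d); 
    cv2.imwrite("pics/s2.png",cv2.resize(im[170:350,180:420],None,fx=3,fy=3))
```

```text
t 2.75 tcp [ 0.6594 -0.2175  0.0254] yaw 274.35482279751966 w 0.5861934242289195 F [-0.7  0.2 -0.4] tip 0.022
shift [-0.4 -1.4 -1.6] rot [ 0.003  0.    -0.001]
drip_tray 0.57 [323. 410. 181.  60.] 3761 ((658.8211059570312, -183.93887329101562), (63.235313415527344, 6.9857940673828125), 4.272024154663086)
```

View pics/w2.png

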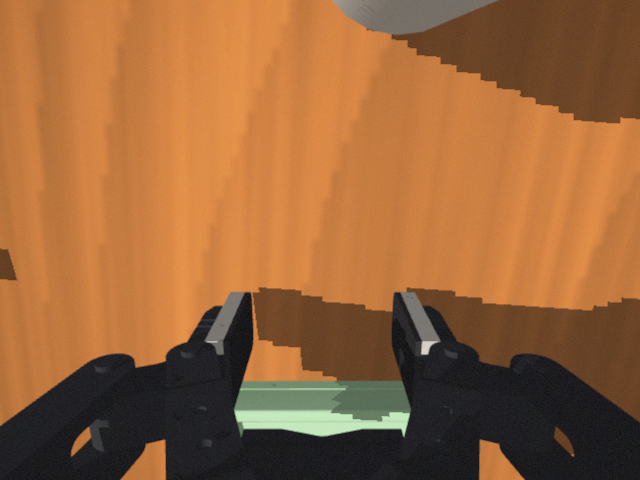

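The fingers are centred behind the rear wall, at row ~385 and columns 240–410. I'll make contact gently, then push while turning.

>>> arm_command --targets '[{"xyz": [-6, -1, 0], "rotation": [0, 0, 0], "hand": 105}, {"xyz": [-11, -1, 0], "rotation": [0, 0, 0], "hand": 105}, {"xyz": [-15, -1, 0], "rotation": [0, 0, 0], "hand": 105}, {"xyz": [-19, -1, 0], "rotation": [0, 0, 0], "hand": 105}, {"xyz": [-23, -1, 0], "rotation": [0, 0, 0], "hand": 105}]'

```text
time_s: 3.45
tcp_pos: [0.6599, -0.1935, 0.0268]
eef_rot: [0.0, 0.734, -0.679, 0.0]
contact_force: [-0.9, -2.8, 0.8]
width: 0.589
finger_force: 1.2
```

>>> arm_command --targets '[{"xyz": [-6, 0.5, 0], "rotation": [0, 0, -0.016], "hand": 105}, {"xyz": [-12, 1, 0], "rotation": [0, 0, -0.032], "hand": 105}, {"xyz": [-18, 1.6, 0], "rotation": [0, 0, -0.048], "hand": 105}, {"xyz": [-24, 2.1, 0], "rotation": [0, 0, -0.065], "hand": 105}, {"xyz": [-30, 2.7, 0], "rotation": [0, 0, -0.081], "hand": 105}]'

```text
time_s: 3.95
tcp_pos: [0.6548, -0.1635, 0.0266]
eef_rot: [-0.0, 0.761, -0.648, 0.0]
contact_force: [1.5, -1.9, 1.5]
width: 0.59
finger_force: 1.3
```

```bash
cat >> h.py <<'E'
def bf(p,yaw):
    d=np.array(p[:2])-O; c,s=np.cos(PSI),np.sin(PSI)
    return np.round([(d[0]*c+d[1]*s)*1000,(-d[0]*s+d[1]*c)*1000,yaw-np.rad2deg(PSI)],1)
def status(tag):
    o=monitor.get_obs(); M=rot(o["eef_rot"])
    print("t",o["time_s"],"z",o["tcp_pos"][2],"TCP bf",bf(o["tcp_pos"],np.rad2deg(np.arctan2(-M[1,0],-M[0,0]))),"F",np.round(o["contact_force"],1))
    for n in ["scene","side"]:
        im,d=eyes.read_camera(n); W=cloud(n,d); np.savez(f"/tmp/{tag}{n}.npz",im=im,W=W,d=d)
        cv2.imwrite(f"pics/{tag}{n}.png",cv2.resize(im[160:360,200:440],None,fx=3,fy=3,interpolation=3))
        i=im.astype(int); m=(i[...,1]-i[...,2]>8)&(W[...,2]>.012)&(W[...,2]<.025)&(W[...,0]>.5)&(W[...,0]<.76)&(W[...,1]>-.24)&(W[...,1]<.3)
        m=m&(cv2.connectedComponentsWithStats(m.astype(np.uint8))[1]>0)
        c,sz,a=rect(W,m); 
        if sz[0]>sz[1]: a+=90
        if a>45: a-=90
        print(n,m.sum(),"tray bf",bf(np.array(c)/1000,a+90),np.round(sz))
E
python3 -c "
from h import *
status('a')"
```

```text
t 3.95 z 0.026614439570176725 TCP bf [-267.3    2.4   -6.1] F [ 1.5 -1.9  1.5]
scene 368 tray bf [-172.6  -10.3   -7.3] [ 94. 170.]
side 294 tray bf [-170.4   -6.1   -6.7] [ 94. 181.]
```

View pics/ascene.png

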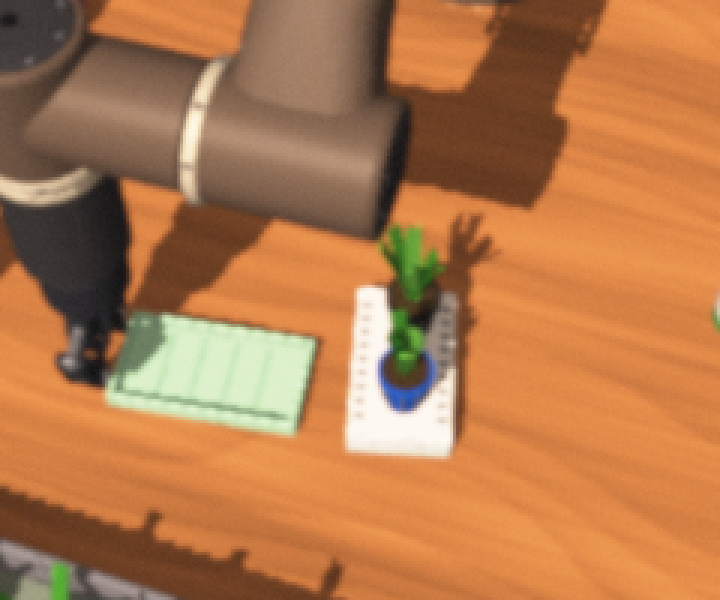

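Tracking works: the tray centre is at about (-171,-8) and its yaw is about -7°. The arm link at crop (200–400,60–230) may pass near the plants, so I'll check its clearance.

Run:
```python
from h import *
o=monitor.get_obs(); tx,ty,_=o["tcp_pos"]
for n in ["scene","side"]:
    W=np.load(f"/tmp/a{n}.npz")["W"]; P=W[(W[...,2]>.06)&(W[...,0]>.1)&(W[...,0]<.8)&(abs(W[...,1])<.3)]
    # swept by the remaining move ~(-.045,+.165); plants occupy x .49-.70, y .04-.16, z<.17
    for a in np.arange(-.24,.2,.04):
        Q=P[(P[:,1]>a)&(P[:,1]<a+.04)&(P[:,0]>.45)]
        if len(Q)>5: print(n,round(a,2),len(Q),"zmin",Q[:,2].min().round(3),"z2%",np.percentile(Q[:,2],2).round(3),"zmax",Q[:,2].max().round(3),"x",Q[:,0].min().round(2),Q[:,0].max().round(2))
```

```text
scene -0.24 83 zmin 0.329 z2% 0.33 zmax 0.441 x 0.63 0.69
scene -0.2 1434 zmin 0.061 z2% 0.109 zmax 0.445 x 0.59 0.73
scene -0.16 2796 zmin 0.06 z2% 0.079 zmax 0.445 x 0.61 0.73
scene -0.12 1166 zmin 0.193 z2% 0.21 zmax 0.44 x 0.62 0.7
scene -0.08 915 zmin 0.352 z2% 0.364 zmax 0.425 x 0.62 0.7
scene -0.04 2618 zmin 0.349 z2% 0.371 zmax 0.649 x 0.45 0.7
scene 0.0 4496 zmin 0.352 z2% 0.378 zmax 0.653 x 0.45 0.7
scene 0.04 4928 zmin 0.064 z2% 0.138 zmax 0.65 x 0.45 0.7
scene 0.08 1335 zmin 0.06 z2% 0.072 zmax 0.426 x 0.53 0.69
scene 0.12 50 zmin 0.061 z2% 0.061 zmax 0.089 x 0.61 0.64
side -0.2 897 zmin 0.06 z2% 0.064 zmax 0.383 x 0.58 0.72
side -0.16 3069 zmin 0.06 z2% 0.069 zmax 0.411 x 0.59 0.72
side -0.12 836 zmin 0.189 z2% 0.196 zmax 0.398 x 0.6 0.67
side -0.08 227 zmin 0.337 z2% 0.342 zmax 0.391 x 0.6 0.62
side -0.04 220 zmin 0.328 z2% 0.332 zmax 0.474 x 0.48 0.63
side 0.0 489 zmin 0.335 z2% 0.341 zmax 0.5 x 0.45 0.62
side 0.04 5070 zmin 0.063 z2% 0.13 zmax 0.575 x 0.45 0.66
side 0.08 2728 zmin 0.06 z2% 0.065 zmax 0.523 x 0.52 0.69
side 0.12 108 zmin 0.061 z2% 0.061 zmax 0.133 x 0.6 0.64
```

Clearance is ample: links stay at z > 0.33, or 0.19 near the gripper. I'll finish the turn.

>>> arm_command --targets '[{"xyz": [-7, 0.3, 0], "rotation": [0, 0, -0.022], "hand": 105}, {"xyz": [-14, 0.6, 0], "rotation": [0, 0, -0.044], "hand": 105}, {"xyz": [-22, 0.9, 0], "rotation": [0, 0, -0.066], "hand": 105}, {"xyz": [-29, 1.2, 0], "rotation": [0, 0, -0.088], "hand": 105}, {"xyz": [-36, 1.4, 0], "rotation": [0, 0, -0.107], "hand": 105}]'

```text
time_s: 4.55
tcp_pos: [0.6472, -0.1279, 0.0262]
eef_rot: [0.0, 0.795, -0.607, -0.0]
contact_force: [0.5, -1.4, -1.8]
width: 0.589
finger_force: 0.5
```

Run:
```python
from h import *
status('b')
for n in ["scene","side"]:
    z=np.load(f"/tmp/b{n}.npz"); W=z["W"]; i=z["im"].astype(int)
    m=(abs(W[...,2]-.033)<.005)&(W[...,0]>.48)&(W[...,0]<.7)&(W[...,1]>.02)&(W[...,1]<.18)&(i.min(-1)>150)
    print(n,"deck",m.sum(),rect(W,m))
```

```text
t 4.55 z 0.026226734343261036 TCP bf [-2.309e+02  3.000e-01  1.000e-01] F [ 0.5 -1.4 -1.8]
scene 349 tray bf [-135.2   -5.2   -1.5] [ 92. 170.]
side 242 tray bf [-143.7    0.3   -1.6] [ 94. 161.]
scene deck 810 ((590.951904296875, 94.77470397949219), (151.20181274414062, 89.8195571899414), 14.644291877746582)
side deck 1010 ((585.0745849609375, 95.83711242675781), (153.10231018066406, 93.7391357421875), 14.883241653442383)
```

View pics/bscene.png

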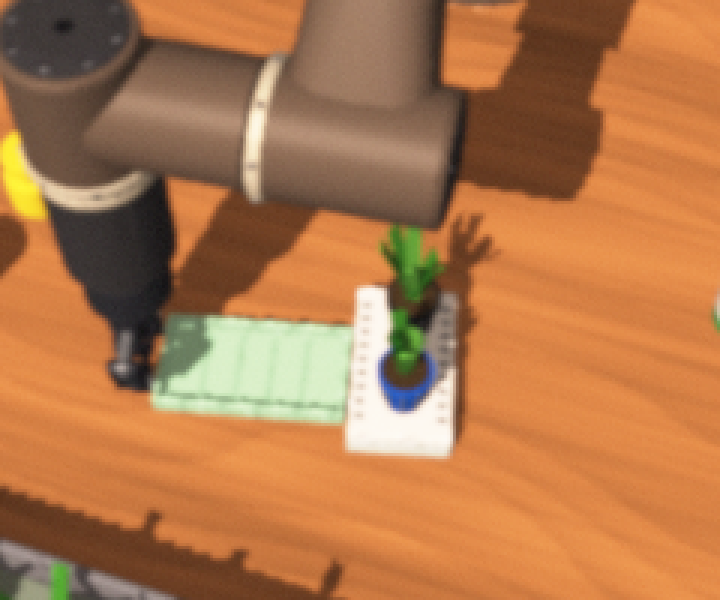

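The tray front is right at the entry (crop column ~348), straight and about 2 mm right of centre. I'll push in with a slight drift to the left.

>>> arm_command --targets '[{"xyz": [-8, 0.3, 0], "rotation": [0, 0, 0], "hand": 105}, {"xyz": [-16, 0.6, 0], "rotation": [0, 0, 0], "hand": 105}, {"xyz": [-24, 0.9, 0], "rotation": [0, 0, 0], "hand": 105}, {"xyz": [-32, 1.2, 0], "rotation": [0, 0, 0], "hand": 105}, {"xyz": [-40, 1.5, 0], "rotation": [0, 0, 0], "hand": 105}]'

```text
time_s: 5.15
tcp_pos: [0.6354, -0.0898, 0.0264]
eef_rot: [0.0, 0.794, -0.607, -0.0]
contact_force: [-0.5, -0.9, -0.3]
width: 0.583
finger_force: 0.6
```

Run:
```python
from h import *
status('c')
```

```text
t 5.15 z 0.026439538240796867 TCP bf [-191.     1.7   -0. ] F [-0.5 -0.9 -0.3]
scene 241 tray bf [-1.145e+02 -6.000e-01  1.000e-01] [ 92. 132.]
side 179 tray bf [-123.8    4.    -0.8] [ 94. 121.]
```

View pics/cside.png

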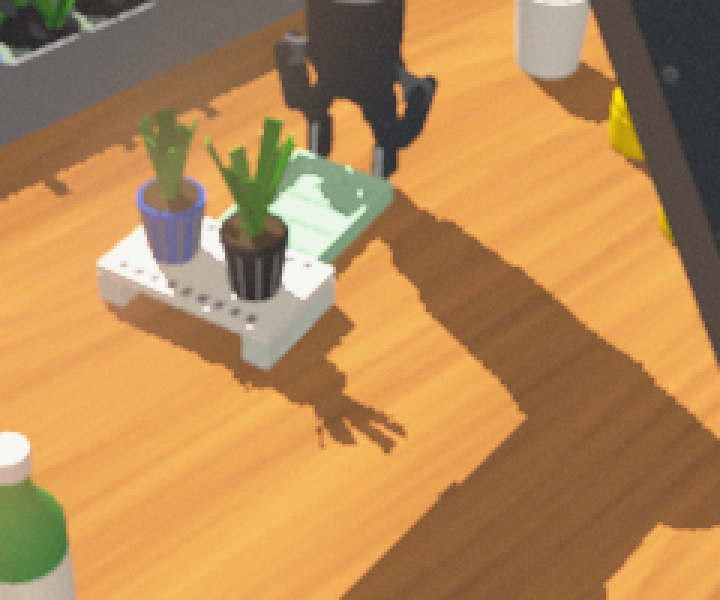

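The tray is entering freely; its visible part is at crop (300,210). It sits about 2 mm left, so I'll drift back to the right.

>>> arm_command --targets '[{"xyz": [-8, -0.4, 0], "rotation": [0, 0, 0.001], "hand": 105}, {"xyz": [-16, -0.8, 0], "rotation": [0, 0, 0.002], "hand": 105}, {"xyz": [-24, -1.2, 0], "rotation": [0, 0, 0.003], "hand": 105}, {"xyz": [-32, -1.6, 0], "rotation": [0, 0, 0.004], "hand": 105}, {"xyz": [-40, -2, 0], "rotation": [0, 0, 0.005], "hand": 105}]'

```text
time_s: 5.75
tcp_pos: [0.6271, -0.0507, 0.0265]
eef_rot: [-0.0, 0.793, -0.609, 0.0]
contact_force: [-0.4, -2.6, 0.8]
width: 0.588
finger_force: 1.0
```

>>> arm_command --targets '[{"xyz": [-8, 0, 0], "rotation": [0, 0, 0], "hand": 105}, {"xyz": [-16, 0, 0], "rotation": [0, 0, 0], "hand": 105}, {"xyz": [-24, 0, 0], "rotation": [0, 0, 0], "hand": 105}, {"xyz": [-31, 0, 0], "rotation": [0, 0, 0], "hand": 105}, {"xyz": [-36, 0, 0], "rotation": [0, 0, 0], "hand": 105}]'

```text
time_s: 6.25
tcp_pos: [0.6178, -0.0159, 0.0266]
eef_rot: [-0.0, 0.793, -0.609, 0.0]
contact_force: [0.6, -1.6, 1.1]
width: 0.59
finger_force: 1.2
```

```bash
cat >> h.py <<'E'
def ends(tag):
    # tray rim and deck points in a frame from this camera's own deck fit
    for n in ["scene","side"]:
        z=np.load(f"/tmp/{tag}{n}.npz"); W=z["W"]; i=z["im"].astype(int)
        m=(abs(W[...,2]-.033)<.004)&(W[...,0]>.48)&(W[...,0]<.7)&(W[...,1]>.02)&(W[...,1]<.18)&(i.min(-1)>150)
        c,sz,a=rect(W,m); c=np.array(c)/1000; a=np.deg2rad(a+90); f=np.array([np.cos(a),np.sin(a)]); l=np.array([-f[1],f[0]])
        g=(i[...,1]-i[...,2]>8)&(i.min(-1)>90)&(W[...,2]>.012)&(W[...,2]<.022)
        d=W[...,:2]-c; A=d@f*1000; L=d@l*1000
        for s in (-1,1):
            k=g&(abs(L)<62)&(s*A>46)&(s*A<150)
            if k.sum()>8: print(n,"deck",np.round(c,4),np.rad2deg(a).round(2),"end",s,k.sum(),"reach",np.percentile(abs(A[k]),[90,98,100]).round(1),"lat",np.percentile(L[k],[1,99]).round(1),"rect",np.round(np.rad2deg(a)-90,1),rect(W,k))
E
python3 - <<'E'
from h import *
status('d'); ends('d')
E
```

```text
t 6.25 z 0.026550971559710663 TCP bf [-115.1   -0.7   -0.3] F [ 0.6 -1.6  1.1]
scene 201 tray bf [-20.2  -3.1  -0.1] [ 92. 170.]
side 234 tray bf [-18.2   0.7   0. ] [ 93. 177.]
scene deck [0.5907 0.0946] 104.8 end -1 86 reach [100.2 103.1 103.5] lat [-46.1  44.7] rect 14.8 ((611.1371459960938, 20.909343719482422), (91.93197631835938, 56.2952995300293), 17.119550704956055)
scene deck [0.5907 0.0946] 104.8 end 1 75 reach [65.6 66.  66. ] lat [-45.   45.3] rect 14.8 ((575.8436889648438, 150.95143127441406), (90.60285949707031, 16.603275299072266), 16.166271209716797)
side deck [0.5855 0.0957] 104.07 end -1 97 reach [103.8 104.9 108.5] lat [-46.4  43.9] rect 14.1 ((607.9020385742188, 11.882171630859375), (90.84122467041016, 43.557464599609375), 13.946718215942383)
side deck [0.5855 0.0957] 104.07 end 1 122 reach [66.4 68.2 69.3] lat [-45.2  46.1] rect 14.1 ((571.1896362304688, 152.41482543945312), (92.48026275634766, 22.37189483642578), 12.683509826660156)
```

View pics/dside.png

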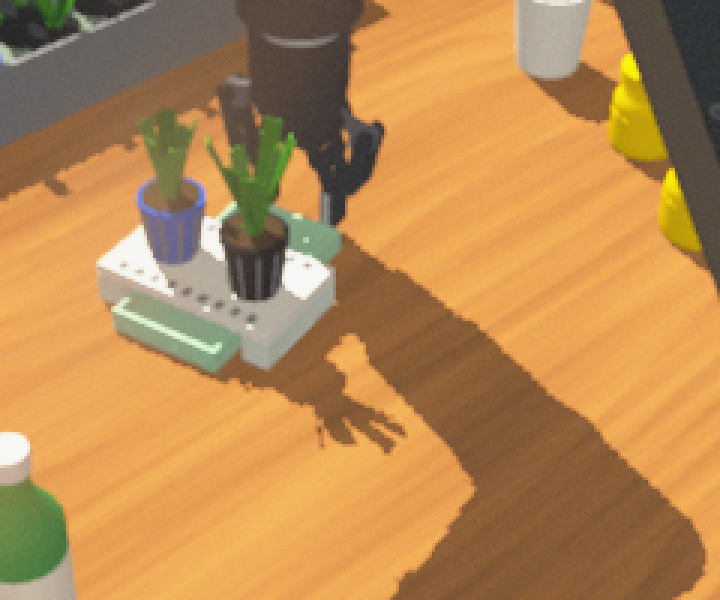

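The tray emerges centred at crop (175,330), with the pots undisturbed. It needs about 18 mm more, so I'll push 16 slowly and check.

>>> arm_command --targets '[{"xyz": [-4, 0, 0], "rotation": [0, 0, 0], "hand": 105}, {"xyz": [-8, 0, 0], "rotation": [0, 0, 0], "hand": 105}, {"xyz": [-12, 0, 0], "rotation": [0, 0, 0], "hand": 105}, {"xyz": [-15, 0, 0], "rotation": [0, 0, 0], "hand": 105}, {"xyz": [-16, 0, 0], "rotation": [0, 0, 0], "hand": 105}]'

```text
time_s: 6.85
tcp_pos: [0.6136, -0.0007, 0.0263]
eef_rot: [0.0, 0.793, -0.609, -0.0]
contact_force: [0.8, -0.9, -0.1]
width: 0.589
finger_force: 0.5
```

Run:
```python
from h import *
status('e'); ends('e')
```

```text
t 6.85 z 0.026347820947205856 TCP bf [-99.4  -0.6  -0.3] F [ 0.8 -0.9 -0.1]
scene 202 tray bf [-5.5 -3.9  0.3] [ 92. 168.]
side 230 tray bf [-3.3  0.1  0.2] [ 94. 177.]
scene deck [0.5921 0.0951] 104.61 end -1 65 reach [85.4 87.4 87.7] lat [-44.8  43.3] rect 14.6 ((610.1536865234375, 28.69830322265625), (88.9225082397461, 38.57256317138672), 15.370748519897461)
scene deck [0.5921 0.0951] 104.61 end 1 102 reach [79.7 80.  80.5] lat [-44.   47.2] rect 14.6 ((573.6248779296875, 157.35997009277344), (92.07318878173828, 30.452247619628906), 16.379968643188477)
side deck [0.5849 0.0962] 104.72 end -1 70 reach [88.6 91.  94. ] lat [-46.   44.7] rect 14.7 ((606.0846557617188, 17.98162078857422), (91.19435119628906, 27.92166519165039), 12.788458824157715)
side deck [0.5849 0.0962] 104.72 end 1 145 reach [80.8 82.2 83.6] lat [-45.5  45.3] rect 14.7 ((569.3927612304688, 159.208984375), (92.73457336425781, 37.41305160522461), 14.840194702148438)
```

>>> arm_command --targets '[{"xyz": [-1.5, 0, 0], "rotation": [0, 0, 0], "hand": 105}, {"xyz": [-2.5, 0, 0], "rotation": [0, 0, 0], "hand": 105}, {"xyz": [-3.5, 0, 0], "rotation": [0, 0, 0], "hand": 105}, {"xyz": [-3.5, 0, 0], "rotation": [0, 0, 0], "hand": 105}]'

```text
time_s: 7.35
tcp_pos: [0.6128, 0.0024, 0.0264]
eef_rot: [0.0, 0.793, -0.609, -0.0]
contact_force: [-0.4, -0.0, -0.5]
width: 0.592
finger_force: 0.1
```

>>> arm_command --targets '[{"xyz": [6, 0, 0], "rotation": [0, 0, 0], "hand": 105}, {"xyz": [20, 0, 0], "rotation": [0, 0, 0], "hand": 105}, {"xyz": [40, 0, -15], "rotation": [0, 0, 0], "hand": 105}, {"xyz": [60, 0, -60], "rotation": [0, 0, 0], "hand": 105}, {"xyz": [80, 0, -105], "rotation": [0, 0, 0], "hand": 105}]'

```text
time_s: 7.85
tcp_pos: [0.6329, -0.0769, 0.1318]
eef_rot: [0.001, 0.793, -0.61, -0.001]
contact_force: [1.3, -0.4, 0.1]
width: 0.585
finger_force: 0.0
```

>>> arm_command --targets '[{"xyz": [0, 0, -30], "rotation": [0, 0, 0], "hand": 105}, {"xyz": [0, 0, -50], "rotation": [0, 0, 0], "hand": 105}, {"xyz": [0, 0, -50], "rotation": [0, 0, 0], "hand": 105}]'

```text
time_s: 8.15
tcp_pos: [0.6354, -0.0764, 0.1855]
eef_rot: [-0.002, 0.793, -0.61, 0.002]
contact_force: [-0.1, -0.5, 0.5]
width: 0.584
finger_force: 0.0
```

Run:
```python
from h import *
status('f'); ends('f')
im,d=eyes.read_camera("wrist"); cv2.imwrite("pics/fw.png",im)
a=cv2.imread("pics/fscene.png"); b=cv2.imread("pics/fside.png")
cv2.imwrite("pics/f2.png",np.hstack([a[150:600,200:600],b[0:450,0:400]]))
```

```text
t 8.15 z 0.18545103928546663 TCP bf [-178.    -1.7   -0.3] F [-0.1 -0.5  0.5]
scene 188 tray bf [ 0.2 -2.5 -0.8] [ 94. 167.]
side 224 tray bf [1.4 1.3 0. ] [ 94. 174.]
scene deck [0.5904 0.0945] 104.76 end -1 79 reach [81.1 81.8 82. ] lat [-45.7  44.1] rect 14.8 ((608.2271118164062, 31.230785369873047), (90.47602081298828, 34.88167190551758), 17.045446395874023)
scene deck [0.5904 0.0945] 104.76 end 1 108 reach [84.7 85.  85.1] lat [-45.7  45.2] rect 14.8 ((572.97509765625, 160.0226593017578), (94.00503540039062, 35.756526947021484), 16.040721893310547)
side deck [0.5856 0.096 ] 104.71 end -1 53 reach [84.9 86.7 87.3] lat [-46.2  46.1] rect 14.7 ((605.4813232421875, 21.55267906188965), (93.36042785644531, 22.867767333984375), 12.306326866149902)
side deck [0.5856 0.096 ] 104.71 end 1 160 reach [84.4 85.7 87.1] lat [-45.3  45.2] rect 14.7 ((568.6942138671875, 160.8059844970703), (91.51960754394531, 40.31296920776367), 14.185365676879883)
```

View pics/f2.png

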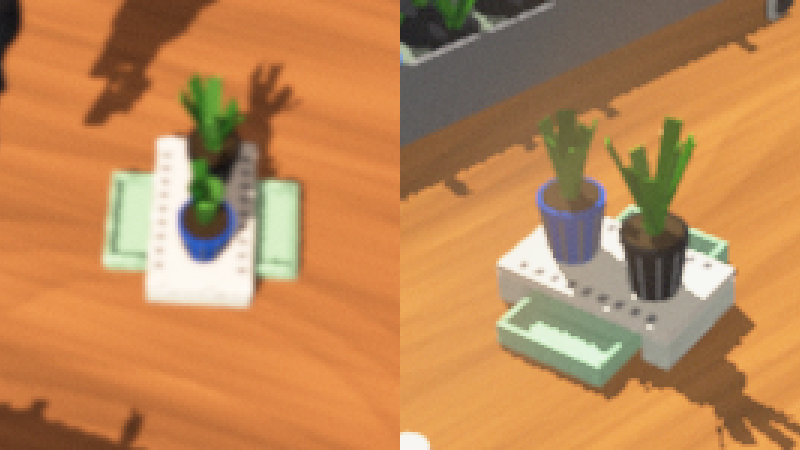

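The tray sticks out equally at both ends (reaches 82/85 mm and 87/86 mm in the two cameras). It is straight and centred, the pots are in place and the robot is clear.

```bash
python3 -c "
from h import *
print(manip.hand_in())"
```

```text
the job is handed in; nothing more can be done
None
```

The drip tray is under the bridge, centred to within about 2 mm and straight to within about 1° by the cameras. The plants are still in place on the bridge, nothing else was touched, and the job was handed in at about 8 s.

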